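Load a tube rack through the spring gate of a reader lane

ROBOT

A 6-joint arm with a two-finger parallel gripper is mounted at the origin on the work surface. World frame = base frame: x ahead of the robot, y to its left, z up, the work surface at z = 0. Lengths are in m, angles in rad, forces in N, time in s.
With the tool pointing down it reaches from about 0.3 to 0.875 m from the base axis. Payload 6.4 kg.
Tool frame: the origin (TCP) lies on the centre line of the jaws, within the pads' length; the fingertips stand 25 mm ahead of it and the grasp point (between the pads) lies 6 mm ahead of it (ctrl.tips_ahead is the z of the fingertips in the tool frame, in m); z points along the fingers, x is the direction in which the jaws open and shut, and the axes are right-handed (so a half turn about z gives the same grasp; the last joint's range is limited). The gripper opens to 85 mm and grips with 20 to 120 N. Pads are 22 mm wide; open, the fingers measure 114 mm over their backs; the gripper's body (76 mm by 85 mm) begins 54 mm behind the grasp point. The pads swing forward as they close: fully open they stand 13 mm farther back than shut.
Start: joints at [-1.324, 0.181, 1.607, -0, 1.354, -0.206], TCP at [0.252, -0.517, 0.256] pointing down, gripper open.
Joint ranges: [-2.99, 2.99], [-0.89, 2.07], [0.3, 2.58], [-1.14, 4.28], [0, 2.63], [-3.12, 3.12]. Speed limits (rad/s): [2.57, 2.57, 3.01, 3.14, 3.14, 3.14].

INTERFACE

Orientations are given as a unit quaternion [w, x, y, z].
In Python, from bench import ctrl gives the robot as it stands.
- The arm moves only by the shell command python3 -m pendant 'ROWS'. ROWS is JSON, a list that holds one entry, the list of rows, each a list of 7 numbers: the shift along the tool's x, y, z in m, then the turn, a rotation vector about the tool's x, y, z in rad, then the closure, from -1 (fully open) to 1 (shut). A call has 1 to 10 rows; each row shifts and turns the commanded pose from where the row before left it, along the tool's axes as they then stand; what a row does not reach is not made up. A row lasts 1/10 s, in which the tool goes at most 50 mm and 8.59 degrees, less where a joint would pass 70% of its speed; a pose out of reach is approached as far as the arm can. A call with a gripper value outside its range is refused whole. The fingers move at their own pace and stop on an object; the grip force is fixed at half the most. Time passes only in rows, so rows that do not move let the fingers close. It gives the time, the measured TCP pose, the force and the opening at its end, in the units of the state.
- ctrl.get_obs(): the state, without advancing time (a new reading comes with each control period).
- ctrl.camera(name): name is "scene" or "top"; returns (picture, depth): 420x560x3 uint8, red, green, blue; 420x560 float32, m along the optical axis (not along the pixel's ray), 0 where there is no reading.
- ctrl.calibration(name): a dict with "fov_y" (degrees; the focal length in pixels is half the picture's height over the tangent of half this angle, whatever the lens; pixels are square), "cx", "cy" (the principal point, pixels), "camera_from_world" (4x4, takes a point from world to camera coordinates). Camera axes: x right, y down, z forward; pixel columns grow to the right and rows downward; lengths in m; the calibration is good to about 2 mm. A picture is of the moment at which its call begins. calibration takes no time and is no camera call.
- ctrl.hand_in(): hands the job in, once; it reports no verdict.
The state is a dict: "time_s": time; "q": joint angles; "dq": joint speeds; "joint_efforts": joint torques, N m; "eef_pos": TCP position; "eef_rot": TCP orientation; "wrist_force": force on the tool from outside, world axes, zero at the start; "torque": the same for the moment, N m; "opening": opening from 0.0 (shut) to 1.0 (fully open).
Only numpy, scipy, OpenCV 4.12 (cv2) and the standard library are available. Lean on these libraries where they do the work, as an engineer would, in place of code of your own. Each camera call takes 0.05 s, during which the arm holds its last target.

TASK

Swing the lane's spring gate open by pushing its rail outwards with one fingertip, and keep holding it open with that finger while another finger pushes the tube rack standing in the lane past it, all the way home against the stop block; the gate must not touch the rack. Then let the gate spring shut behind the rack and draw clear. Only push: do not pinch, lift or tip the rack, and leave the other things on the bench where they are.

Things in the scene. Friction and masses are not known exactly. Their poses are not given: they have to be found in the camera images.
- lane: Loading lane fixed to the table: grey floor between two low aluminium walls, a white stop block at one end. Origin on the table under its centre line; +x along the lane to the stop (push direction), +y to the side with the gate's hinge, z up. Floor top z = 6 mm, from x = -205 mm to the stop; walls 55 mm apart inside, 67 mm outside, tops at z = 20 mm.
- stop_face (a point): Centre of the stop block's face, at lane x = +114 mm, 30 mm above the table; the block is 46 mm high. Axes as the lane's. With the rack fully home against it, the rack's origin is at lane x = +72 mm.
- rack: White microtube rack standing in the lane before the gate: 84 mm long (its x, along the lane), 50 wide, 54 high, capped tubes up to 63 mm; about 0.2 kg, slides freely. Origin at the centre of its underside; its +x faces the stop. At the start its leading face is 20 to 45 mm short of lane x = 0. It cannot push the gate open, only jams against it.
- gate (a joint): Gate angle in rad: 0 = shut (as found), grows as the rail is pushed outwards, away from the lane (to lane +y); end at 0.30. A spring always shuts it (0.3 N m at 0, 0.5 at 0.15: 1 to 2 N at the rail's free end, about 4 N halfway along). The blade clears the rack above 0.125; at 0.153 the rail is parallel to the lane, its inner face at lane y = +85 mm.
- rail_end (a point): Inner face (towards the lane) of the gate's rail at its free end, mid-height. The rail: straight smooth dark steel bar beside the lane, 330 mm from here to the hinge, 8 mm thick, 45 to 68 mm above the table. Shut, it slants in: this point is at about lane x = -177, y = +35 mm, upstream of the rack. A fingertip behind the rack and inside the rail can push it out and slide along it.
- blade_tip (a point): Tip of the gate's blade: a steel bar 8 mm thick, square to the rail, 150 mm from the hinge, only 22 to 32 mm above the table: fingertips 36 to 50 mm above the table pass over it and still bear on rail and rack. Shut, the tip bars the lane at about lane x = +10, y = +11 mm; open at 0.153 rad it is at x = 0, y = +33 mm.
- hinge (a point): Top of the gate's vertical hinge post, 22 mm across, 70 mm above the table, at lane x = +150, y = +91 mm. The line of the rail's inner face passes 6 mm from the hinge axis, on the lane's side.
- spare_rack: A second, like rack, 84 x 50 x 54 mm, parked on the table beside the lane; bystander. Origin at the centre of its underside.
- tip_box: Grey and white box of pipette tips, 120 x 85 x 68 mm, beside the lane; bystander. Origin under its centre.
- freezer_box: Cream tube storage box, 130 x 130 x 52 mm; bystander. Origin under its centre.
- reagent_bottle: Amber bottle, 56 mm across, 110 mm high; bystander. Origin under its centre.
- beaker: Glass beaker, 64 mm across, 75 mm high; bystander. Origin under its centre.
- petri_dish: Clear flat dish, 90 mm across, 14 mm high; bystander. Origin under its centre.
- timer: Small white timer lying flat, 50 x 70 x 18 mm; bystander. Origin under its centre.

How it is judged:
By the outcome, as a careful person would: the job done as asked, in the order asked, and still so for the second after the job is handed in, with the robot touching nothing.
It also fails if it takes over 40 s, if anything falls off the work surface, if the arm or the gripper's body presses on something with over 40 N, if the wrist force passes 120 N, or if a joint passes its speed limit or range.

## Working session

There is one attempt and no reset: what is moved stays moved. The work goes in short steps, Python scripts to look and compute and a shell command to move; the robot and the scene stay as the last step left them, time stands still between calls to the robot, and variables do not carry over. Pictures are saved under pics/ and viewed, and the job is handed in when it is done.

```bash
ls; mkdir -p pics; python3 - <<'E'
from bench import ctrl
import cv2,numpy as np
for n in("scene","top"):
    p,d=ctrl.camera(n); cv2.imwrite(f"pics/{n}0.png",p[:,:,::-1]); np.save(f"{n}0.npy",d)
    print(n,ctrl.calibration(n))
print(ctrl.get_obs(), ctrl.tips_ahead)
E
```

```text
pics
scene {'fov_y': 51.16940805184004, 'cx': 281.7638686783814, 'cy': 206.15892509833492, 'camera_from_world': array([[-2.57838026e-01,  9.66188136e-01, -1.93477095e-04,
         1.54249907e-01],
       [ 5.84924545e-01,  1.55934217e-01, -7.95957157e-01,
        -2.42312155e-01],
       [-7.69014193e-01, -2.05341192e-01, -6.05352927e-01,
         1.48212494e+00],
       [ 0.00000000e+00,  0.00000000e+00,  0.00000000e+00,
         1.00000000e+00]])}
top {'fov_y': 42.994655737533556, 'cx': 275.53266563805033, 'cy': 208.51671342831474, 'camera_from_world': array([[-0.02487794, -0.99966659,  0.00691295, -0.0035579 ],
       [-0.99025475,  0.02369468, -0.13723736,  0.53219862],
       [ 0.13702781, -0.01025977, -0.99051407,  1.60150632],
       [ 0.        ,  0.        ,  0.        ,  1.        ]])}
{'time_s': 0.1, 'q': array([-1.32431623e+00,  1.81477112e-01,  1.60792339e+00, -2.44649539e-05,
        1.35376860e+00, -2.06311607e-01]), 'dq': array([ 6.06541581e-04,  5.39613973e-04, -1.03469827e-03, -2.29162089e-05,
       -2.30949077e-04,  1.37937574e-03]), 'joint_efforts': array([-2.81236698e-04, -4.45884955e+01, -3.52238667e+01, -3.33178850e-04,
        4.25304446e-03, -1.10058599e-05]), 'eef_pos': array([ 0.25143878, -0.51660157,  0.25546093]), 'eef_rot': array([-5.37441602e-04,  8.47785787e-01, -5.30338229e-01, -5.76715609e-04]), 'wrist_force': array([-0.18294543,  0.12550296,  0.63984629]), 'torque': array([0.01988035, 0.01341231, 0.02441255]), 'opening': 0.9993047407330392} 0.025
```

View pics/scene0.png

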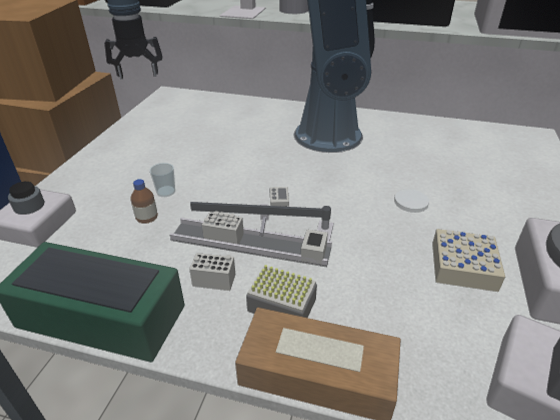

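View pics/top0.png

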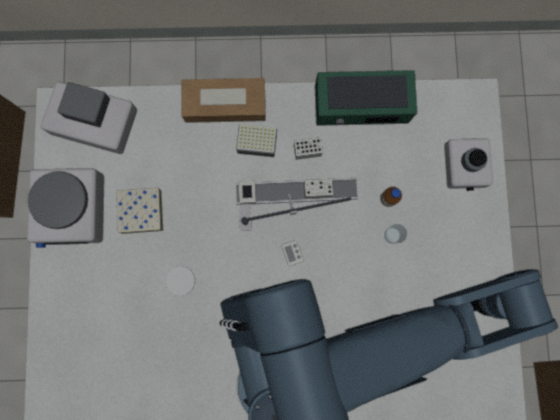

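The top view shows the lane at about px (237-357, 178-203), with the stop at the left end and the hinge post at (244,221). The rail runs to about (350,198), the rack is at (319,188) and the timer at (292,252). I'll enlarge both views.

```bash
cat > h.py <<'E'
import numpy as np,cv2
from bench import ctrl
def cal(n):
    c=ctrl.calibration(n); f=210/np.tan(np.radians(c["fov_y"]/2)); return f,c["cx"],c["cy"],c["camera_from_world"]
def unproj(n,u,v,z):   # intersect with plane z
    f,cx,cy,T=cal(n); R,t=T[:3,:3],T[:3,3]
    o=-R.T@t; d=R.T@np.array([(u-cx)/f,(v-cy)/f,1]); return o+d*(z-o[2])/d[2]
def dep(n,u,v,D):
    f,cx,cy,T=cal(n); R,t=T[:3,:3],T[:3,3]; z=D[int(round(v)),int(round(u))]
    return R.T@(np.array([(u-cx)/f*z,(v-cy)/f*z,z])-t)
def proj(n,p):
    f,cx,cy,T=cal(n); c=T[:3,:3]@np.asarray(p)+T[:3,3]; return np.array([f*c[0]/c[2]+cx,f*c[1]/c[2]+cy])
def tri(a,b): # (n,u,v) pairs -> point
    A=[];B=[]
    for n,u,v in (a,b):
        f,cx,cy,T=cal(n)
        for k,(q,c) in enumerate(((u,cx),(v,cy))):
            r=T[k]-(q-c)/f*T[2]; A.append(r[:3]);B.append(-r[3])
    A=np.array(A);B=np.array(B);x,res,_,_=np.linalg.lstsq(A,B,rcond=None); return x,res**.5*1
def crop(n,img,x0,y0,x1,y1,k,out):
    c=cv2.resize(img[y0:y1,x0:x1],None,fx=k,fy=k,interpolation=cv2.INTER_CUBIC)
    for x in range((x0+9)//10*10,x1,10): cv2.putText(c,str(x),(int((x-x0)*k),10),0,.35,(0,0,255),1); cv2.line(c,(int((x-x0)*k),12),(int((x-x0)*k),18),(0,0,255),1)
    for y in range((y0+9)//10*10,y1,10): cv2.putText(c,str(y),(0,int((y-y0)*k)+4),0,.35,(0,0,255),1); cv2.line(c,(24,int((y-y0)*k)),(30,int((y-y0)*k)),(0,0,255),1)
    cv2.imwrite(out,c)
E
python3 - <<'E'
from h import *
crop("t",cv2.imread("pics/top0.png"),228,165,364,265,5.8,"pics/topc.png")
crop("t",cv2.imread("pics/scene0.png"),160,175,350,275,4.2,"pics/scenec.png")
E
```

```text
(no output)
```

View pics/topc.png

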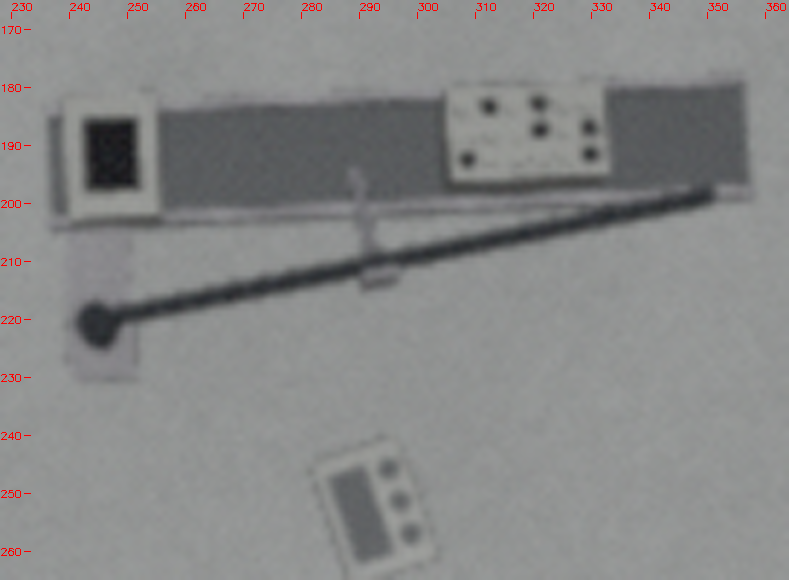

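View pics/scenec.png

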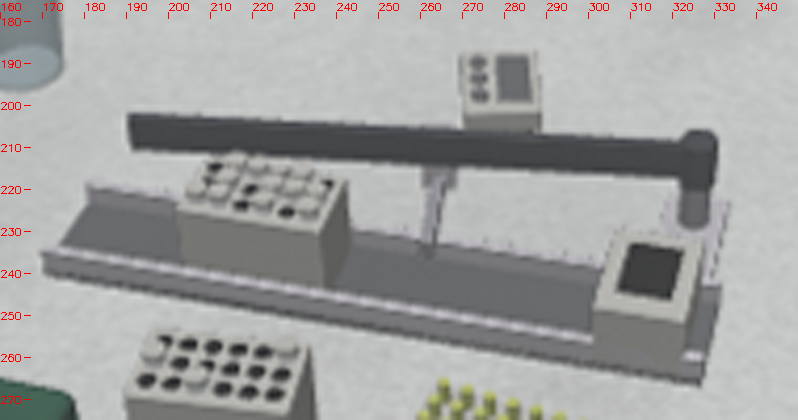

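```bash
cat > fit.py <<'E'
from h import *
from scipy.optimize import least_squares
t=lambda x,y:(228+(x+.5)/5.8-.5,165+(y+.5)/5.8-.5)
s=lambda x,y:(160+(x+.5)/4.2-.5,175+(y+.5)/4.2-.5)
obs=[("top",t(99,325),(150,91,70)),("top",t(158,155),(114,0,46)),("top",t(745.5,138),(-205,0,6)),("top",t(713,196),(-177,33,68)),
("scene",s(700,137),(150,91,70)),("scene",s(604,270),(114,0,46)),("scene",s(44,250),(-205,-31,20)),("scene",s(90,184),(-205,33,20)),("scene",s(129,114),(-177,33,68)),("scene",s(131,150),(-177,35,45))]
def L(p,q):
    c,S=np.cos(p[2]),np.sin(p[2]); q=np.array(q)/1000; return np.array([p[0]+c*q[0]-S*q[1],p[1]+S*q[0]+c*q[1],q[2]])
def res(p): return np.concatenate([proj(n,L(p,q))-uv for n,uv,q in obs])
r=least_squares(res,[.6,-.1,1.57],loss="soft_l1"); lane=r.x
if __name__=="__main__":
    print(lane, np.round(res(lane).reshape(-1,2),2))
    np.save("lane.npy",lane)
    for n in("top","scene"):
        ob=[o for o in obs if o[0]==n]
        print(n,least_squares(lambda p:np.concatenate([proj(a,L(p,q))-uv for a,uv,q in ob]),lane).x)
    f=lambda P:(lambda d:np.round(1000*np.array([np.cos(lane[2])*d[0]+np.sin(lane[2])*d[1],-np.sin(lane[2])*d[0]+np.cos(lane[2])*d[1],P[2]]),1))(P[:2]-lane[:2])
    D={n:np.load(n+"0.npy") for n in("top","scene")}
    print("depth z: floor",f(dep("top",270,193,D["top"])),"rack top",f(dep("top",315,192,D["top"])),"stop",f(dep("top",247,190,D["top"])))
    # rack top z=54 corners in top view
    for c in((445,83),(605,83),(452,184),(609,180)): print("rack",f(unproj("top",*t(*c),.054)))
    for c in((178,205),(324,238),(348,183)): print("rack sc",f(unproj("scene",*s(*c),.054)))
    for nm,u,v in(("bottle",392,196),("timer",292,253),("spare",308,147)): print(nm,f(unproj("top",u,v,.03)))
    print("tri hinge",tri(("top",*t(99,325)),("scene",*s(700,137))))
E
python3 fit.py
```

```text
[ 0.58769448 -0.06588181  1.59194754] [[-1.63 -0.16]
 [-0.77  0.07]
 [-0.43  0.68]
 [-0.13 -1.73]
 [ 0.19  0.38]
 [ 0.3  -1.46]
 [-0.43 -1.13]
 [-0.24 -1.69]
 [-1.56  1.19]
 [-0.51 -0.36]]
top [ 0.58678067 -0.06817146  1.59047542]
scene [ 0.58922935 -0.06449393  1.59041795]
depth z: floor [65.2 -0.3  1.4] rack top [-70.8  13.9  67.6] stop [135.3  -4.5  50.2]
rack [-41.6 -30.5  54. ]
rack [-126.1  -26.7   54. ]
rack [-42.4  23.6  54. ]
rack [-125.1   25.2   54. ]
rack sc [-124.4  -16.8   54. ]
rack sc [-36.8 -24.4  54. ]
rack sc [-38.8  24.1  54. ]
bottle [-312.1   30.9   30. ]
timer [  6.5 192.9  30. ]
spare [ -60.3 -136.2   30. ]
tri hinge (array([0.49260815, 0.07938183, 0.07000148]), array([0.003001]))
```

```bash
cat > go.py <<'E'
# usage: go.py lanex laney z [n]: work out tool-frame shift/turn to reach, tool x along lane -y
import sys; from h import *
from scipy.spatial.transform import Rotation as Ro
lane=np.array([.588,-.066,1.591])
def state():
    o=ctrl.get_obs(); q=o["eef_rot"]; R=Ro.from_quat([q[1],q[2],q[3],q[0]]); return o,R
def tolane(p):
    d=np.asarray(p)[:2]-lane[:2]; c,s=np.cos(lane[2]),np.sin(lane[2]); return 1000*np.array([c*d[0]+s*d[1],-s*d[0]+c*d[1],p[2]])
def toworld(q):
    c,s=np.cos(lane[2]),np.sin(lane[2]); q=np.array(q)/1000; return np.array([lane[0]+c*q[0]-s*q[1],lane[1]+s*q[0]+c*q[1],q[2]])
def show():
    o,R=state(); M=R.as_matrix(); fw=o["wrist_force"]; c,s=np.cos(lane[2]),np.sin(lane[2])
    print("t",round(o["time_s"],2),"lane",tolane(o["eef_pos"]).round(1),"F lane",np.round([c*fw[0]+s*fw[1],-s*fw[0]+c*fw[1],fw[2]],2),"M",np.round(o["torque"],2),"open mm",round(85*o["opening"],1),"q",np.round(o["q"],2))
    return o,R
if __name__=="__main__":
    o,R=show()
    if len(sys.argv)>3:
        a=lane[2]-np.pi/2; Rt=Ro.from_matrix(np.array([[np.cos(a),np.sin(a),0],[np.sin(a),-np.cos(a),0],[0,0,-1]]))
        d=toworld([float(v) for v in sys.argv[1:4]])-o["eef_pos"]
        print("total shift now-tool",R.inv().apply(d).round(4),"turn",(R.inv()*Rt).as_rotvec().round(4),"shift target-tool",Rt.inv().apply(d).round(4))
E
python3 go.py -148 -17 200; python3 -c "
from bench import ctrl;print([x for x in dir(ctrl) if x[0]!='_'])"
```

```text
t 0.1 lane [-443.7  345.6  255.5] F lane [0.13 0.18 0.64] M [0.02 0.01 0.02] open mm 84.9 q [-1.32  0.18  1.61 -0.    1.35 -0.21]
total shift now-tool [-0.1164 -0.4531  0.0558] turn [-1.1000e-03  1.2000e-03 -1.1382e+00] shift target-tool [ 0.3626 -0.2957  0.0555]
['MotionError', 'calibration', 'camera', 'get_obs', 'hand_in', 'tips_ahead']
```

```bash
python3 -m pendant '[[[-0.0116,-0.0453,0,0,0,0,-0.5],[-0.0116,-0.0453,0,0,0,0,-0.5],[-0.0116,-0.0453,0,0,0,0,-0.5],[-0.0116,-0.0453,0,0,0,0,-0.5],[-0.0116,-0.0453,0,0,0,0,-0.5],[-0.0116,-0.0453,0,0,0,0,-0.5],[-0.0116,-0.0453,0,0,0,0,-0.5],[-0.0116,-0.0453,0,0,0,0,-0.5],[-0.0116,-0.0453,0,0,0,0,-0.5],[-0.0116,-0.0453,0,0,0,0,-0.5]]]'; python3 go.py -148 -17 200
python3 -m pendant '[[[0,0,0,0,0,-0.142,-0.5],[0,0,0,0,0,-0.142,-0.5],[0,0,0,0,0,-0.142,-0.5],[0,0,0,0,0,-0.142,-0.5],[0,0,0,0,0,-0.142,-0.5],[0,0,0,0,0,-0.142,-0.5],[0,0,0,0,0,-0.142,-0.5],[0,0,0,0,0,-0.142,-0.5],[0,0,0,0,0,0,-0.5]]]'; python3 go.py -148 -17 110
```

```text
time_s: 1.1
eef_pos: [0.6092, -0.2129, 0.2558]
eef_rot: [0.0, 0.848, -0.53, -0.0]
wrist_force: [-0.6, -0.3, 0.0]
opening: 0.748
t 1.1 lane [-147.3  -18.3  255.8] F lane [-0.32  0.6   0.01] M [ 0.02 -0.05  0.03] open mm 63.6 q [-0.52  0.34  1.42 -0.    1.39  0.6 ]
total shift now-tool [0.0001 0.0014 0.0558] turn [ 1.0000e-04  8.0000e-04 -1.1381e+00] shift target-tool [-0.0013  0.0007  0.0558]
time_s: 2.0
eef_pos: [0.6079, -0.2144, 0.2557]
eef_rot: [-0.0, 1.0, 0.01, -0.0]
wrist_force: [0.8, -0.6, -0.6]
opening: 0.749
t 2.0 lane [-148.8  -16.9  255.7] F lane [-0.66 -0.78 -0.57] M [ 0.03  0.01 -0.  ] open mm 63.7 q [-0.52  0.33  1.42 -0.    1.39 -0.54]
total shift now-tool [ 0.0002 -0.0007  0.1457] turn [-0.0005  0.0009 -0.0009] shift target-tool [ 1.000e-04 -8.000e-04  1.457e-01]
```

```bash
python3 -m pendant '[[[0,0,0.036,0,0,0,-0.5],[0,0,0.036,0,0,0,-0.5],[0,0,0.036,0,0,0,-0.5],[0,0,0.036,0,0,0,-0.5],[0,0,0,0,0,0,-0.5]]]'; python3 go.py -148 -17 65; python3 - <<'E'
from h import *
for n in("scene","top"):
    p,d=ctrl.camera(n); cv2.imwrite(f"pics/{n}1.png",p[:,:,::-1]); np.save(f"{n}1.npy",d)
crop("t",cv2.imread("pics/scene1.png"),140,115,340,265,4,"pics/scene1c.png")
crop("t",cv2.imread("pics/top1.png"),228,165,364,265,5.8,"pics/top1c.png")
E
```

```text
time_s: 2.5
eef_pos: [0.6042, -0.2124, 0.1059]
eef_rot: [-0.003, 1.0, 0.007, -0.005]
wrist_force: [-1.3, 0.5, -1.2]
opening: 0.751
t 2.5 lane [-146.7  -13.3  105.9] F lane [ 0.48  1.32 -1.21] M [ 0.    0.02 -0.  ] open mm 63.8 q [-0.52  0.49  1.53 -0.    1.13 -0.54]
total shift now-tool [0.0042 0.0015 0.0409] turn [-0.006   0.01   -0.0058] shift target-tool [0.0037 0.0013 0.0409]
```

View pics/scene1c.png

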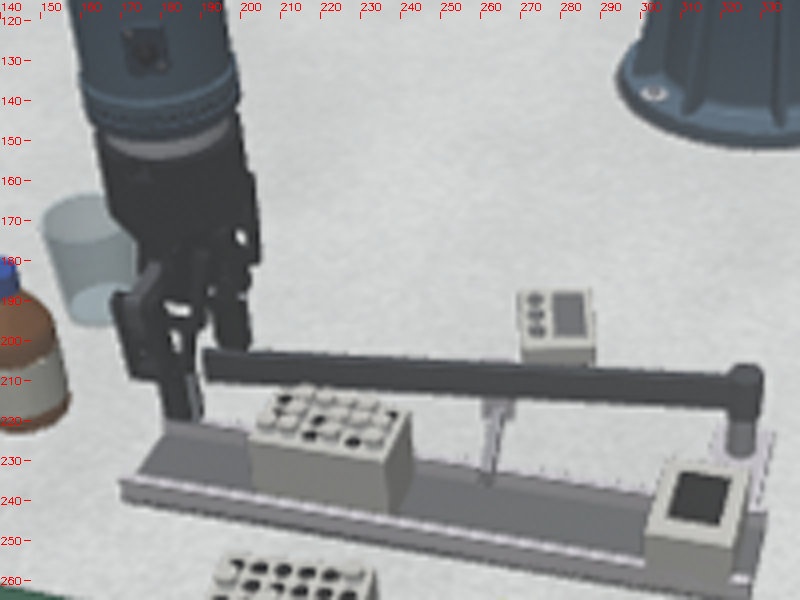

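View pics/top1c.png

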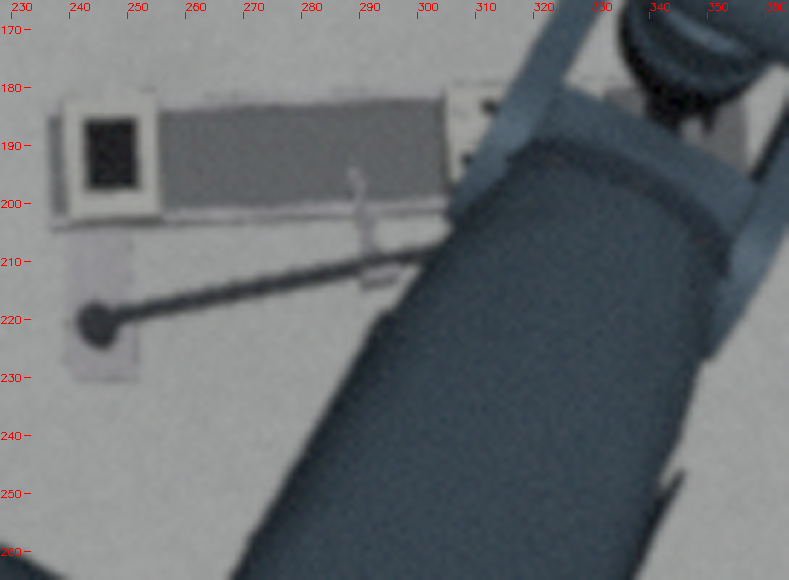

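```bash
python3 go.py -148 -17 65; python3 - <<'E'
from go import *
o,R=state()
for k in (25,19,12):
    for sx in(-1,1):
        for off in (32,46.5):
            p=o["eef_pos"]+R.apply(np.array([sx*off,0,k])/1000)
            u=proj("scene",p); print(k,sx,off,tolane(p).round(1),"px",u.round(1),"crop",((u-[140,115]+.5)*4-.5).round(0))
E
```

```text
t 2.6 lane [-148.8  -16.9  112.2] F lane [-0.5  -0.2   1.28] M [-0.05 -0.02 -0.02] open mm 63.8 q [-0.52  0.48  1.52  0.    1.14 -0.54]
total shift now-tool [ 0.0001 -0.0008  0.0472] turn [-0.0008  0.0014 -0.0044] shift target-tool [ 0.0001 -0.0008  0.0472]
25 -1 32 [-148.6   15.1   87.2] px [195.8 202.6] crop [225. 352.]
25 -1 46.5 [-148.6   29.6   87.2] px [198.2 199. ] crop [234. 338.]
25 1 32 [-148.9  -48.9   87.1] px [184.6 219.2] crop [180. 418.]
25 1 46.5 [-149.   -63.4   87.1] px [181.9 223.2] crop [169. 434.]
19 -1 32 [-148.7   15.1   93.2] px [195.5 200.5] crop [224. 344.]
19 -1 46.5 [-148.6   29.6   93.2] px [197.9 197. ] crop [233. 329.]
19 1 32 [-148.9  -48.9   93.1] px [184.2 217.1] crop [178. 410.]
19 1 46.5 [-149.   -63.4   93.1] px [181.5 221.1] crop [167. 426.]
12 -1 32 [-148.7   15.1  100.2] px [195.2 198.1] crop [222. 334.]
12 -1 46.5 [-148.6   29.6  100.2] px [197.6 194.6] crop [232. 320.]
12 1 32 [-148.9  -48.9  100.1] px [183.8 214.7] crop [177. 400.]
12 1 46.5 [-149.   -63.4  100.1] px [181.  218.7] crop [166. 416.]
```

```bash
python3 - <<'E'
from h import *
crop("t",cv2.imread("pics/scene1.png"),165,180,225,225,12,"pics/scene1d.png")
E
```

```text
(no output)
```

View pics/scene1d.png

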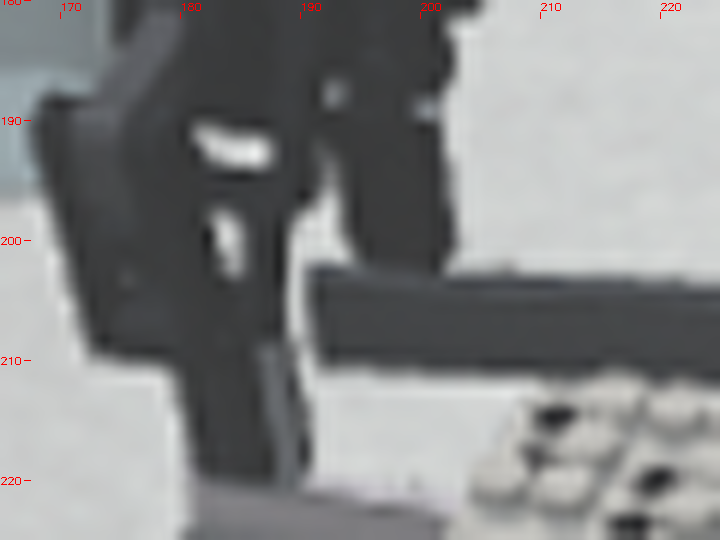

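```bash
python3 - <<'E'
from go import *
D=np.load("scene1.npy")
for v in range(196,222,2):
    print(v,[ (u,*tolane(dep("scene",u,v,D)).round(0).astype(int)) for u in (171,174,177,180,183,186,189)])
print()
for v in range(182,206,2):
    print(v,[ (u,*tolane(dep("scene",u,v,D)).round(0).astype(int)) for u in (195,197,199,201,203)])
E
```

```text
196 [(171, np.int64(-151), np.int64(-84), np.int64(175)), (174, np.int64(-145), np.int64(-82), np.int64(175)), (177, np.int64(-137), np.int64(-83), np.int64(177)), (180, np.int64(-135), np.int64(-76), np.int64(173)), (183, np.int64(-142), np.int64(-50), np.int64(154)), (186, np.int64(-136), np.int64(-49), np.int64(153)), (189, np.int64(-128), np.int64(-51), np.int64(156))]
198 [(171, np.int64(-153), np.int64(-82), np.int64(169)), (174, np.int64(-149), np.int64(-77), np.int64(166)), (177, np.int64(-140), np.int64(-80), np.int64(170)), (180, np.int64(-134), np.int64(-78), np.int64(170)), (183, np.int64(-246), np.int64(133), np.int64(0)), (186, np.int64(-136), np.int64(-51), np.int64(150)), (189, np.int64(-133), np.int64(-43), np.int64(145))]
200 [(171, np.int64(-155), np.int64(-80), np.int64(162)), (174, np.int64(-149), np.int64(-78), np.int64(162)), (177, np.int64(-141), np.int64(-81), np.int64(165)), (180, np.int64(-135), np.int64(-79), np.int64(164)), (183, np.int64(-244), np.int64(127), np.int64(-2)), (186, np.int64(-136), np.int64(-51), np.int64(144)), (189, np.int64(-227), np.int
[... 6186 characters left out ...]
int64(16), np.int64(95)), (199, np.int64(-140), np.int64(15), np.int64(96)), (201, np.int64(-136), np.int64(18), np.int64(95)), (203, np.int64(-192), np.int64(141), np.int64(-3))]
202 [(195, np.int64(-166), np.int64(44), np.int64(65)), (197, np.int64(-147), np.int64(19), np.int64(86)), (199, np.int64(-141), np.int64(17), np.int64(89)), (201, np.int64(-136), np.int64(17), np.int64(90)), (203, np.int64(-187), np.int64(130), np.int64(-1))]
204 [(195, np.int64(-162), np.int64(35), np.int64(66)), (197, np.int64(-156), np.int64(35), np.int64(67)), (199, np.int64(-153), np.int64(39), np.int64(65)), (201, np.int64(-148), np.int64(40), np.int64(65)), (203, np.int64(-143), np.int64(39), np.int64(67))]
```

```bash
python3 -m pendant '[[[0,0,0.012,0,0,0,-0.5],[0,0,0.012,0,0,0,-0.5],[0,0,0.010,0,0,0,-0.5],[0,0,0.008,0,0,0,-0.5],[0,0,0.005,0,0,0,-0.5],[0,0,0,0,0,0,-0.5],[0,0,0,0,0,0,-0.5]]]'; python3 go.py -148 38 65; python3 - <<'E'
from h import *
n="scene"
p,d=ctrl.camera(n); cv2.imwrite(f"pics/{n}2.png",p[:,:,::-1]); np.save(f"{n}2.npy",d)
crop("t",cv2.imread("pics/scene2.png"),160,175,260,250,8,"pics/scene2c.png")
E
```

```text
time_s: 3.3
eef_pos: [0.6083, -0.2146, 0.0654]
eef_rot: [0.0, 1.0, 0.009, 0.0]
wrist_force: [0.7, -0.4, -0.4]
opening: 0.755
t 3.3 lane [-149.   -17.3   65.4] F lane [-0.43 -0.66 -0.41] M [ 0.    0.01 -0.04] open mm 64.2 q [-0.52  0.55  1.54 -0.    1.06 -0.54]
total shift now-tool [-0.0553 -0.0009  0.0004] turn [ 0.0001 -0.0001 -0.0022] shift target-tool [-0.0553 -0.001   0.0004]
```

View pics/scene2c.png

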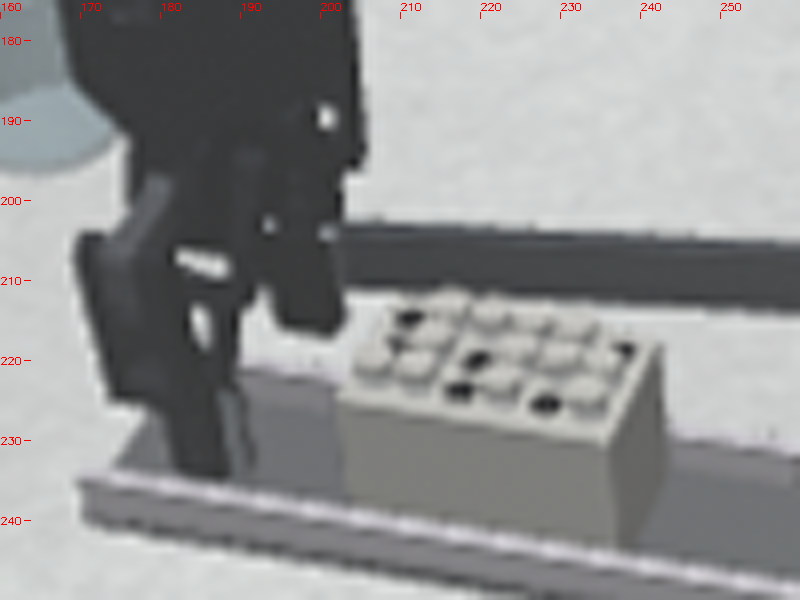

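```bash
python3 - <<'E'
from go import *
D=np.load("scene2.npy")
for u in (197,199,201):
    print(u,[(v,*tolane(dep("scene",u,v,D)).round(0)) for v in (208,211,213,215,216)])
for z in (38,40,42,44,46):
  print(z,*[proj("scene",toworld((x,16,z))).round(1) for x in(-160,-149,-138)])
E
python3 -m pendant '[[[0,0,0,0,0,0,-0.75],[0,0,0,0,0,0,-0.75],[0,0,0,0,0,0,-0.75]]]'; python3 go.py -148 38 65
```

```text
197 [(208, np.float64(-146.0), np.float64(13.0), np.float64(73.0)), (211, np.float64(-149.0), np.float64(15.0), np.float64(62.0)), (213, np.float64(-149.0), np.float64(14.0), np.float64(57.0)), (215, np.float64(-152.0), np.float64(17.0), np.float64(48.0)), (216, np.float64(-151.0), np.float64(15.0), np.float64(47.0))]
199 [(208, np.float64(-141.0), np.float64(12.0), np.float64(75.0)), (211, np.float64(-143.0), np.float64(15.0), np.float64(64.0)), (213, np.float64(-145.0), np.float64(16.0), np.float64(56.0)), (215, np.float64(-144.0), np.float64(13.0), np.float64(53.0)), (216, np.float64(-146.0), np.float64(17.0), np.float64(46.0))]
201 [(208, np.float64(-138.0), np.float64(17.0), np.float64(72.0)), (211, np.float64(-137.0), np.float64(13.0), np.float64(66.0)), (213, np.float64(-139.0), np.float64(15.0), np.float64(58.0)), (215, np.float64(-139.0), np.float64(12.0), np.float64(54.0)), (216, np.float64(-140.0), np.float64(14.0), np.float64(49.0))]
38 [194. 218.] [198.3 218.6] [202.5 219.3]
40 [193.9 217.3] [198.2 218. ] [202.4 218.7]
42 [193.8 216.7] [198.1 217.4] [202.3 218. ]
44 [193.7 216. ] [198.  216.7] [202.2 217.4]
46 [193.6 215.4] [197.9 216.1] [202.2 216.7]
time_s: 3.65
eef_pos: [0.6083, -0.2147, 0.0656]
eef_rot: [0.0, 1.0, 0.009, 0.0]
wrist_force: [0.3, -0.0, -0.4]
opening: 0.875
t 3.65 lane [-149.1  -17.3   65.6] F lane [-0.03 -0.27 -0.37] M [-0.01 -0.04 -0.01] open mm 74.4 q [-0.52  0.55  1.54 -0.    1.06 -0.54]
total shift now-tool [-0.0553 -0.0009  0.0006] turn [ 0.0003 -0.0005 -0.0022] shift target-tool [-0.0553 -0.0011  0.0006]
```

```bash
python3 -m pendant '[[[0,0,0.003,0,0,0,-0.75],[-0.005,0,0,0,0,0,-0.75],[-0.007,0,0,0,0,0,-0.75],[-0.007,0,0,0,0,0,-0.75],[-0.007,0,0,0,0,0,-0.75],[-0.006,0,0,0,0,0,-0.75],[-0.004,0,0,0,0,0,-0.75],[0,0,0,0,0,0,-0.75]]]'; python3 go.py -148 47 63; python3 - <<'E'
from h import *
n="scene"
for n in("scene","top"):
    p,d=ctrl.camera(n); cv2.imwrite(f"pics/{n}3.png",p[:,:,::-1]); np.save(f"{n}3.npy",d)
crop("t",cv2.imread("pics/scene3.png"),160,165,350,275,4.2,"pics/scene3c.png")
crop("t",cv2.imread("pics/top3.png"),228,165,364,265,5.8,"pics/top3c.png")
E
```

```text
time_s: 4.45
eef_pos: [0.5717, -0.2153, 0.0625]
eef_rot: [0.0, 1.0, 0.009, 0.0]
wrist_force: [1.3, -0.6, -0.0]
opening: 0.878
t 4.45 lane [-149.    19.3   62.5] F lane [-0.67 -1.24 -0.  ] M [ 0.02 -0.19  0.05] open mm 74.7 q [-0.55  0.49  1.63  0.    1.02 -0.57]
total shift now-tool [-0.0277 -0.0009 -0.0005] turn [ 0.     -0.     -0.0026] shift target-tool [-0.0277 -0.001  -0.0005]
```

View pics/scene3c.png

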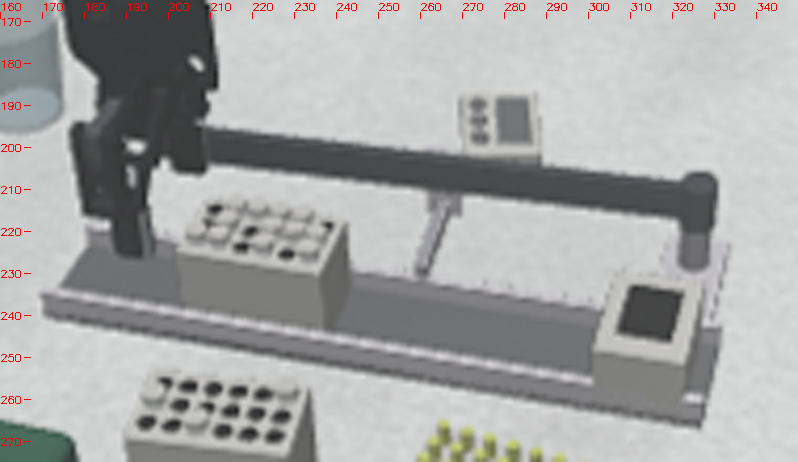

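View pics/top3c.png

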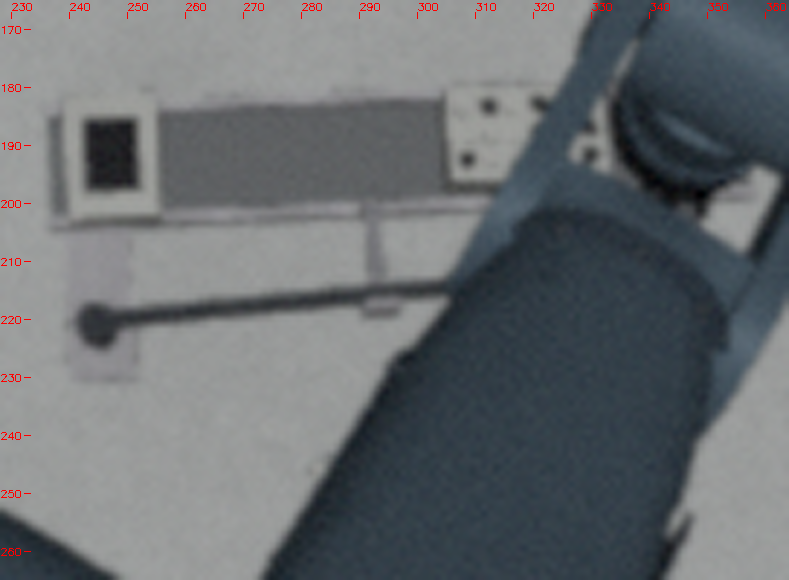

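```bash
cat > ang.py <<'E'
from go import *
def rail(img,u0=256,u1=300):
    g=img.astype(float).sum(2)/3; P=[]
    for u in range(u0,u1):
        v=np.arange(203,226); col=g[203:226,u]; i=col.argmin()
        if col[i]>105: continue
        s=slice(max(0,i-2),i+3); w=np.clip(150-col[s],0,None); P.append(unproj("top",u,(w*v[s]).sum()/w.sum(),.068)[:2])
    P=np.array([tolane([*p,.068])[:2] for p in P]); k=np.polyfit(P[:,0],P[:,1],1); return np.arctan(k[0]),np.polyval(k,0),len(P)
ref=rail(cv2.imread("pics/top0.png"))
def angle(img,**k):
    a=rail(img,**k); return ref[0]-a[0],a
if __name__=="__main__":
    print(ref); print(angle(cv2.imread("pics/top3.png")))
E
python3 ang.py
```

```text
(np.float64(0.16440233823407255), np.float64(65.62208092531702), 44)
(np.float64(0.137908746052701), (np.float64(0.026493592181371543), np.float64(83.64991797748564), 44))
```

```bash
python3 -m pendant '[[[-0.005,0,0,0,0,0,-0.75],[-0.006,0,0,0,0,0,-0.75],[-0.006,0,0,0,0,0,-0.75],[-0.006,0,0,0,0,0,-0.75],[-0.004,0,0,0,0,0,-0.75],[0,0,0,0,0,0,-0.75],[0,0,0,0,0,0,-0.75]]]'; python3 go.py 18 38 63; python3 - <<'E'
from ang import *
for n in("scene","top"):
    p,d=ctrl.camera(n); cv2.imwrite(f"pics/{n}4.png",p[:,:,::-1]); np.save(f"{n}4.npy",d)
print(angle(cv2.imread("pics/top4.png")))
crop("t",cv2.imread("pics/scene4.png"),160,165,350,275,4.2,"pics/scene4c.png")
crop("t",cv2.imread("pics/top4.png"),228,165,364,265,5.8,"pics/top4c.png")
E
```

```text
time_s: 5.25
eef_pos: [0.5452, -0.2157, 0.0623]
eef_rot: [-0.0, 1.0, 0.009, 0.0]
wrist_force: [2.1, -0.6, -0.8]
opening: 0.875
t 5.25 lane [-148.8   45.8   62.3] F lane [-0.67 -2.08 -0.78] M [-0.08 -0.34  0.02] open mm 74.4 q [-0.58  0.45  1.7   0.    0.99 -0.6 ]
total shift now-tool [ 0.0074 -0.1668 -0.0006] turn [-0.0001 -0.0002 -0.0025] shift target-tool [ 0.0078 -0.1668 -0.0007]
(np.float64(0.19491303547639915), (np.float64(-0.030510697242326593), np.float64(94.50084570031004), 44))
```

View pics/scene4c.png

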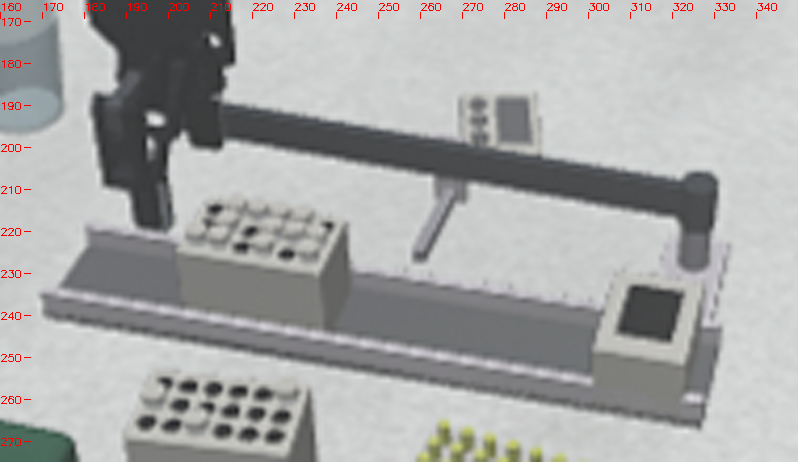

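View pics/top4c.png

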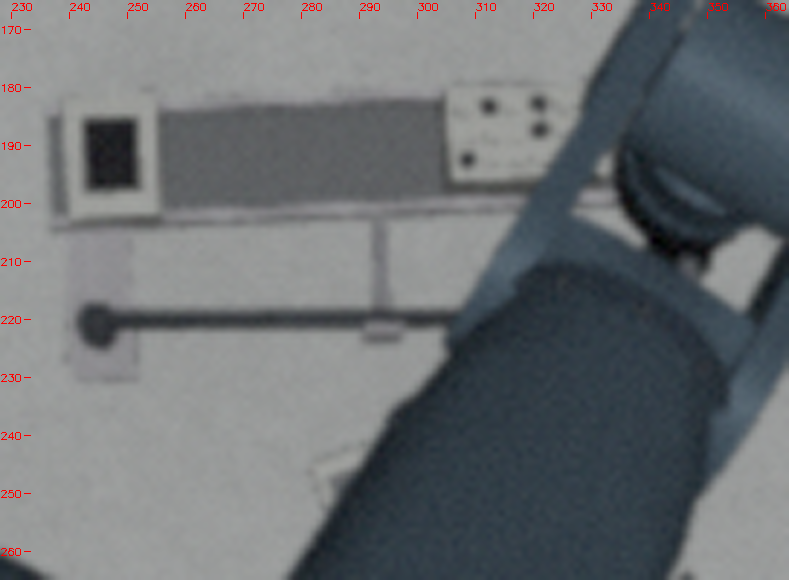

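```bash
python3 -m pendant '[[[0,-0.004,0,0,0,0,-0.75],[0.0002,-0.004,0,0,0,0,-0.75],[0.0003,-0.005,0,0,0,0,-0.75],[0.0003,-0.006,0,0,0,0,-0.75],[0.0003,-0.007,0,0,0,0,-0.75],[0.0003,-0.007,0,0,0,0,-0.75],[0.0003,-0.006,0,0,0,0,-0.75],[0.0003,-0.005,0,0,0,0,-0.75],[0.0002,-0.003,0,0,0,0,-0.75],[0,0,0,0,0,0,-0.75]]]'; python3 go.py 18 38 63; python3 - <<'E'
from ang import *
for n in("scene","top"):
    p,d=ctrl.camera(n); cv2.imwrite(f"pics/{n}5.png",p[:,:,::-1]); np.save(f"{n}5.npy",d)
print(angle(cv2.imread("pics/top5.png"),u1=290))
crop("t",cv2.imread("pics/scene5.png"),160,165,350,275,4.2,"pics/scene5c.png")
crop("t",cv2.imread("pics/top5.png"),228,165,364,265,5.8,"pics/top5c.png")
E
```

```text
time_s: 6.35
eef_pos: [0.5465, -0.1679, 0.0623]
eef_rot: [-0.0, 1.0, 0.009, -0.0]
wrist_force: [2.4, 1.1, 1.4]
opening: 0.877
t 6.35 lane [-101.1   43.5   62.3] F lane [ 1.07 -2.41  1.42] M [ 0.14 -0.29 -0.04] open mm 74.5 q [-0.51  0.42  1.74  0.    0.98 -0.52]
total shift now-tool [ 0.0053 -0.1191 -0.0006] turn [-0.0007  0.0001 -0.0019] shift target-tool [ 0.0055 -0.1191 -0.0007]
(np.float64(0.2048288675165237), (np.float64(-0.040426529282451155), np.float64(95.16957712104606), 34))
```

View pics/scene5c.png

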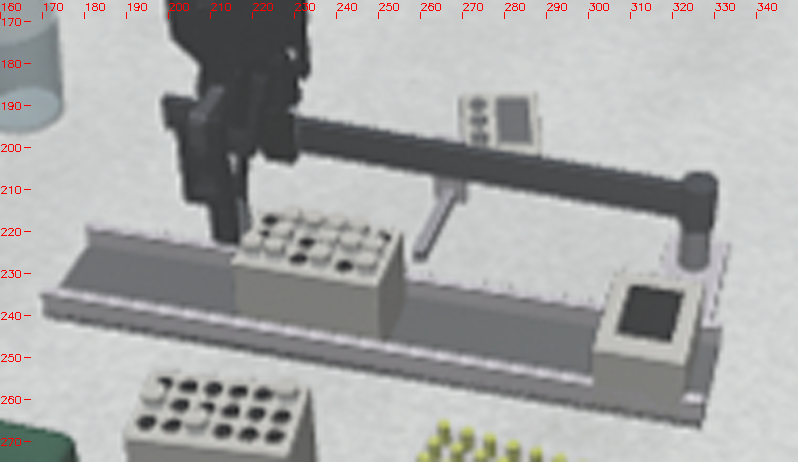

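View pics/top5c.png

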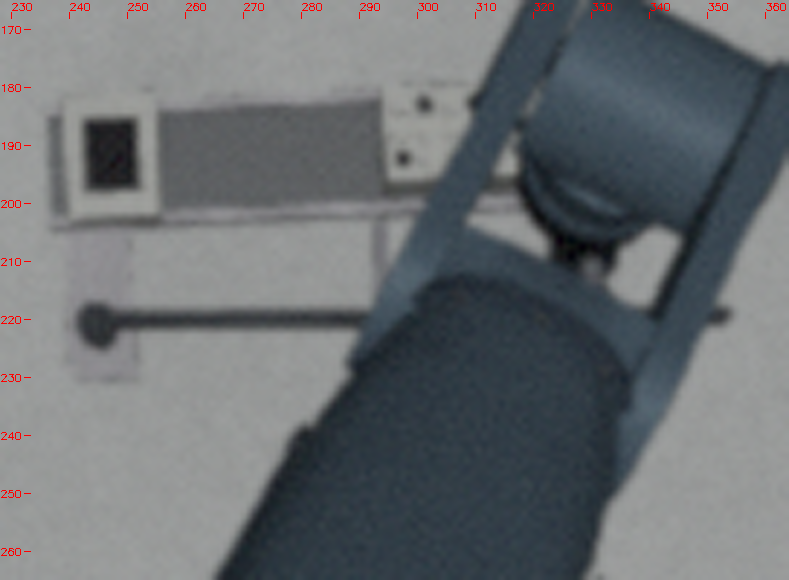

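```bash
python3 -m pendant '[[[0.0002,-0.005,0,0,0,0,-0.75],[0.0003,-0.007,0,0,0,0,-0.75],[0.0004,-0.008,0,0,0,0,-0.75],[0.0004,-0.009,0,0,0,0,-0.75],[0.0004,-0.009,0,0,0,0,-0.75],[0.0004,-0.009,0,0,0,0,-0.75],[0.0004,-0.009,0,0,0,0,-0.75],[0.0003,-0.008,0,0,0,0,-0.75],[0.0003,-0.006,0,0,0,0,-0.75],[0.0001,-0.003,0,0,0,0,-0.75]]]'; python3 go.py 18 38 63; python3 - <<'E'
from ang import *
for n in("scene","top"):
    p,d=ctrl.camera(n); cv2.imwrite(f"pics/{n}6.png",p[:,:,::-1]); np.save(f"{n}6.npy",d)
print(angle(cv2.imread("pics/top6.png"),u1=270))
crop("t",cv2.imread("pics/scene6.png"),160,165,350,275,4.2,"pics/scene6c.png")
crop("t",cv2.imread("pics/top6.png"),228,165,364,265,5.8,"pics/top6c.png")
E
```

```text
time_s: 7.45
eef_pos: [0.5486, -0.095, 0.0624]
eef_rot: [0.0, 1.0, 0.009, 0.0]
wrist_force: [1.1, -3.7, 0.7]
opening: 0.876
t 7.45 lane [-28.2  40.   62.4] F lane [-3.72 -1.04  0.68] M [-0.61 -0.31  0.05] open mm 74.4 q [-0.38  0.39  1.78 -0.    0.97 -0.4 ]
total shift now-tool [ 0.0019 -0.0462 -0.0006] turn [ 0.0002 -0.0003 -0.0016] shift target-tool [ 0.002  -0.0462 -0.0006]
(np.float64(0.49798378926537734), (np.float64(-0.3335814510313048), np.float64(125.56053635215706), 14))
```

View pics/scene6c.png

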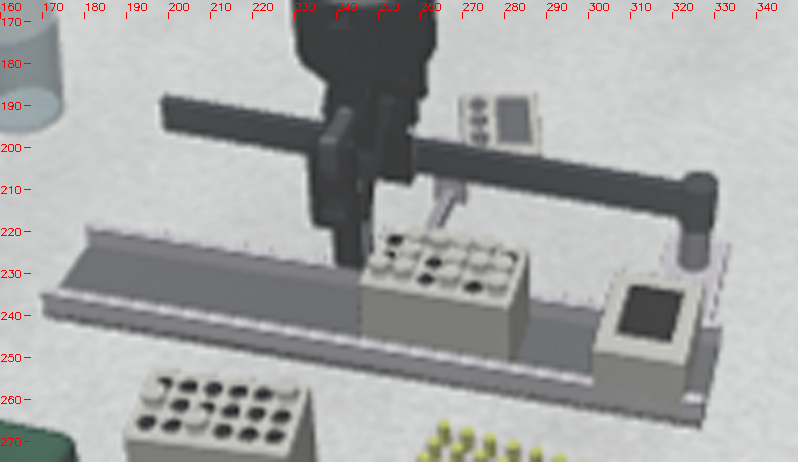

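View pics/top6c.png

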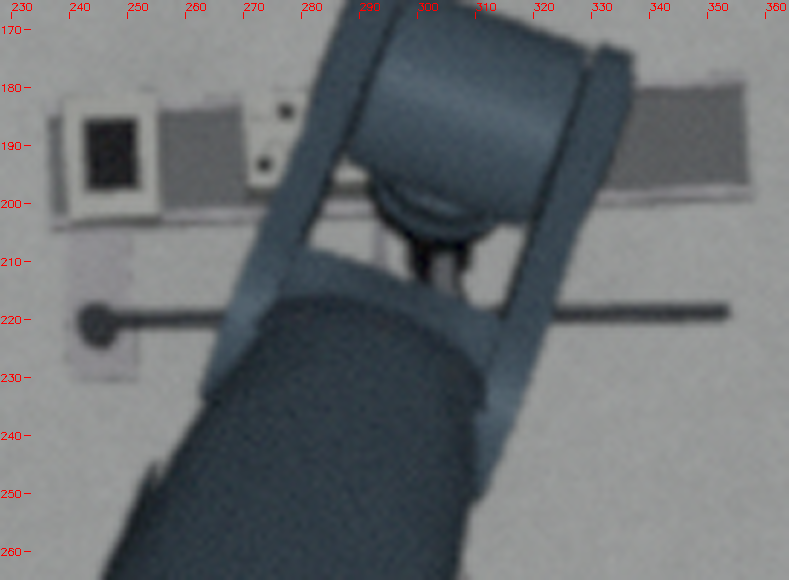

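```bash
python3 -m pendant '[[[0.0002,-0.004,0,0,0,0,-0.75],[0.0002,-0.006,0,0,0,0,-0.75],[0.0003,-0.007,0,0,0,0,-0.75],[0.0003,-0.007,0,0,0,0,-0.75],[0.0003,-0.006,0,0,0,0,-0.75],[0.0002,-0.004,0,0,0,0,-0.75],[0.0001,-0.003,0,0,0,0,-0.75],[0.0001,-0.002,0,0,0,0,-0.75],[0,0,0,0,0,0,-0.75]]]'; python3 go.py 18 38 63; python3 - <<'E'
from ang import *
for n in("scene","top"):
    p,d=ctrl.camera(n); cv2.imwrite(f"pics/{n}7.png",p[:,:,::-1]); np.save(f"{n}7.npy",d)
crop("t",cv2.imread("pics/scene7.png"),160,165,350,275,4.2,"pics/scene7c.png")
crop("t",cv2.imread("pics/top7.png"),228,165,364,265,5.8,"pics/top7c.png")
E
```

```text
time_s: 8.45
eef_pos: [0.5498, -0.056, 0.0624]
eef_rot: [-0.0, 1.0, 0.009, 0.0]
wrist_force: [4.7, -1.9, -0.0]
opening: 0.875
t 8.45 lane [10.8 38.  62.4] F lane [-1.99 -4.69 -0.01] M [-0.28 -0.61  0.07] open mm 74.4 q [-0.32  0.39  1.79  0.    0.97 -0.34]
total shift now-tool [ 0.     -0.0072 -0.0006] turn [-0.     -0.0008 -0.0017] shift target-tool [ 0.     -0.0072 -0.0006]
```

View pics/scene7c.png

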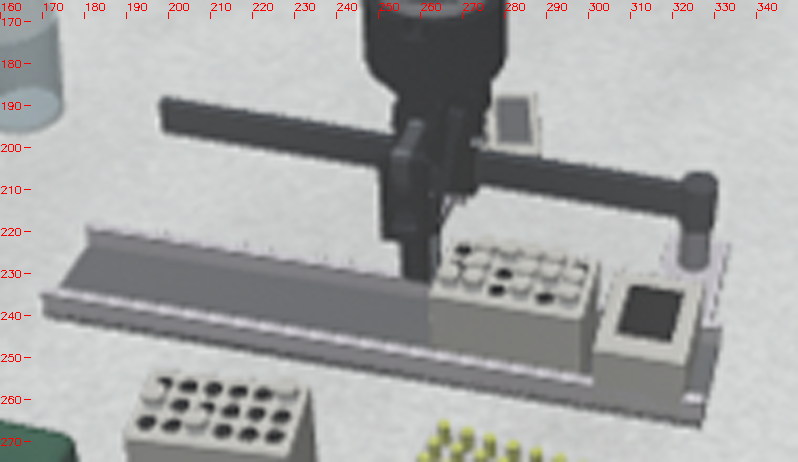

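View pics/top7c.png

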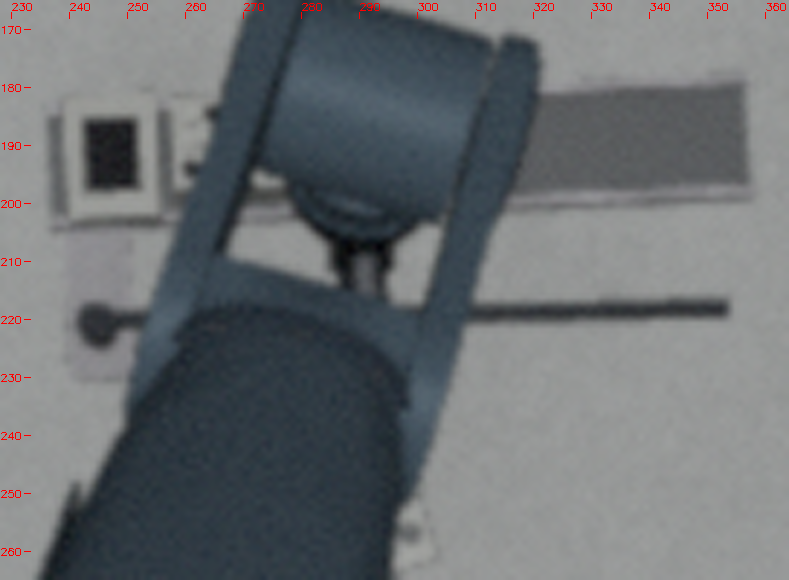

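```bash
python3 -m pendant '[[[0,-0.002,0,0,0,0,-0.75],[0,-0.002,0,0,0,0,-0.75],[0,-0.001,0,0,0,0,-0.75],[0,-0.001,0,0,0,0,-0.75],[0,0,0,0,0,0,-0.75],[0,0,0,0,0,0,-0.75]]]'; python3 go.py 18 38 63
python3 -m pendant '[[[0,-0.001,0,0,0,0,-0.75],[0,0,0,0,0,0,-0.75]]]'; python3 go.py 18 38 63
```

```text
time_s: 9.15
eef_pos: [0.5496, -0.0506, 0.0624]
eef_rot: [0.0, 1.0, 0.009, 0.0]
wrist_force: [4.6, -3.5, 0.0]
opening: 0.874
t 9.15 lane [16.2 38.1 62.4] F lane [-3.6  -4.55  0.03] M [-0.53 -0.59  0.18] open mm 74.3 q [-0.31  0.39  1.79 -0.    0.96 -0.32]
total shift now-tool [ 0.0001 -0.0018 -0.0006] turn [ 0.0003 -0.0007 -0.0021] shift target-tool [ 0.0001 -0.0018 -0.0006]
time_s: 9.35
eef_pos: [0.5496, -0.0497, 0.0624]
eef_rot: [0.0, 1.0, 0.009, 0.0]
wrist_force: [4.2, -5.0, -0.4]
opening: 0.878
t 9.35 lane [17.1 38.1 62.4] F lane [-5.04 -4.14 -0.38] M [-0.56 -0.64  0.15] open mm 74.6 q [-0.31  0.39  1.79 -0.    0.96 -0.32]
total shift now-tool [ 0.0001 -0.0009 -0.0006] turn [ 0.0005 -0.0007 -0.002 ] shift target-tool [ 0.0001 -0.0009 -0.0006]
```

```bash
for i in 1 2; do python3 -m pendant '[[[0,-0.001,0,0,0,0,-0.75],[0,0,0,0,0,0,-0.75]]]' >/dev/null; python3 go.py; done; python3 - <<'E'
from ang import *
for n in("scene","top"):
    p,d=ctrl.camera(n); cv2.imwrite(f"pics/{n}8.png",p[:,:,::-1])
a=cv2.imread("pics/scene8.png");b=cv2.imread("pics/top8.png")
crop("t",a,250,205,330,265,9,"pics/scene8c.png")
crop("t",b,228,165,364,265,5.8,"pics/top8c.png")
E
```

```text
t 9.55 lane [17.9 38.1 62.5] F lane [-4.18 -4.77  0.37] M [-0.68 -0.61 -0.04] open mm 74.1 q [-0.3   0.38  1.79 -0.    0.96 -0.32]
t 9.75 lane [18.  38.  62.5] F lane [-9.19 -4.71  0.4 ] M [-1.32 -0.51 -0.12] open mm 74.4 q [-0.3   0.38  1.79 -0.    0.96 -0.32]
```

View pics/scene8c.png

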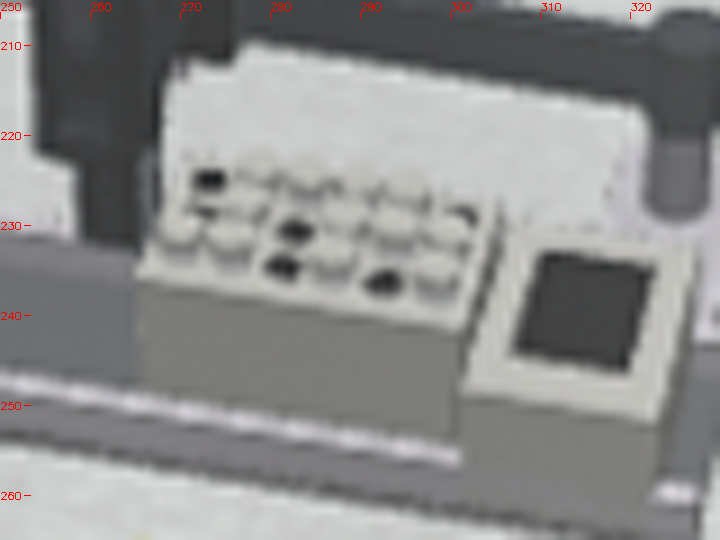

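View pics/top8c.png

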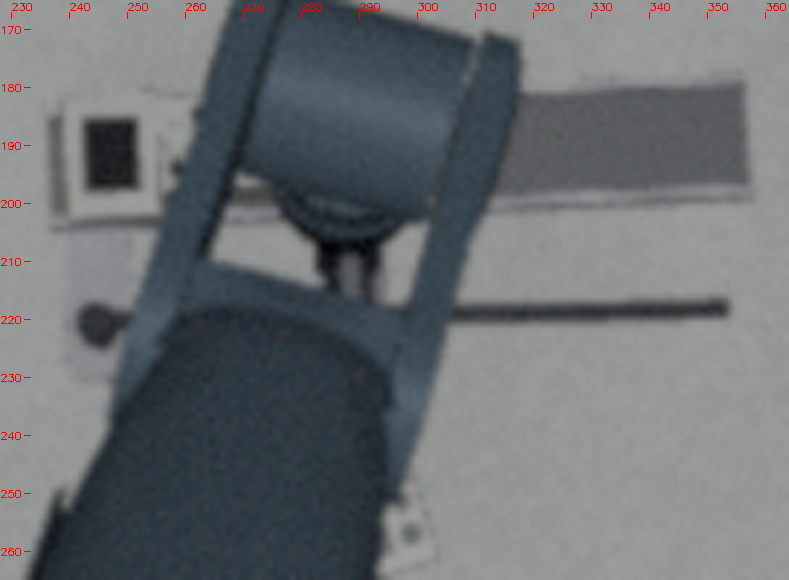

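```bash
python3 -m pendant '[[[0,-0.001,0,0,0,0,-0.75],[0,0,0,0,0,0,-0.75]]]' >/dev/null; python3 go.py
python3 -m pendant '[[[0,0.002,0,0,0,0,-0.75],[0,0.003,0,0,0,0,-0.75],[0,0.005,0,0,0,0,-0.75],[0,0.006,0,0,0,0,-0.75],[0,0.005,0,0,0,0,-0.75],[0,0.003,0,0,0,0,-0.75],[0,0,0,0,0,0,-0.75]]]' >/dev/null; python3 go.py
python3 - <<'E'
from ang import *
for n in("scene",):
    p,d=ctrl.camera(n); cv2.imwrite(f"pics/{n}9.png",p[:,:,::-1])
crop("t",cv2.imread("pics/scene9.png"),160,165,350,275,4.2,"pics/scene9c.png")
E
```

```text
t 10.05 lane [18.1 38.  62.6] F lane [-12.04  -2.48  -0.26] M [-1.91 -0.48 -0.26] open mm 74.3 q [-0.3   0.38  1.79 -0.    0.96 -0.32]
t 10.75 lane [-3.7 38.6 62. ] F lane [ 0.94 -2.52 -1.53] M [ 0.22 -0.61 -0.01] open mm 74.4 q [-0.34  0.39  1.78  0.    0.97 -0.36]
```

View pics/scene9c.png

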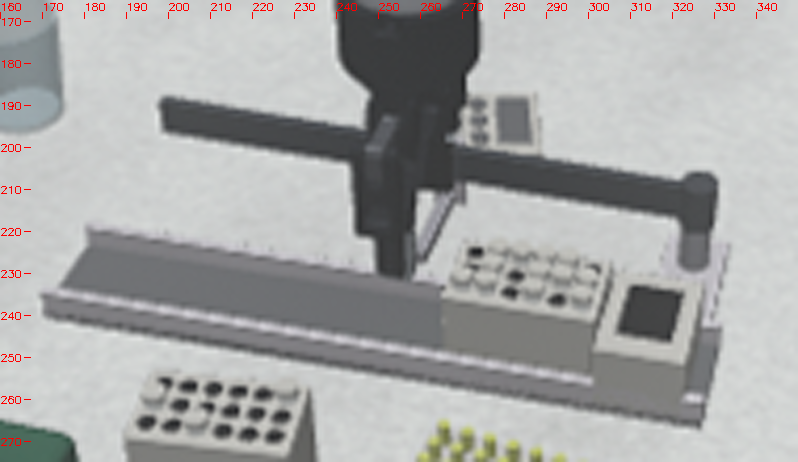

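The rack stayed home when the finger backed off. Rack rear is at about (265,233) and the blade is behind it. Next I ease the gate shut.

```bash
python3 -m pendant '[[[0.003,0,0,0,0,0,-0.75],[0.005,0,0,0,0,0,-0.75],[0.006,0,0,0,0,0,-0.75],[0.006,0,0,0,0,0,-0.75],[0.006,0,0,0,0,0,-0.75],[0.006,0,0,0,0,0,-0.75],[0.005,0,0,0,0,0,-0.75],[0.003,0,0,0,0,0,-0.75],[0,0,0,0,0,0,-0.75],[0,0,0,0,0,0,-0.75]]]' >/dev/null; python3 go.py
python3 - <<'E'
from ang import *
for n in("scene",):
    p,d=ctrl.camera(n); cv2.imwrite(f"pics/{n}10.png",p[:,:,::-1])
crop("t",cv2.imread("pics/scene10.png"),160,165,350,275,4.2,"pics/scene10c.png")
E
```

```text
t 11.8 lane [-4.  -1.3 62.1] F lane [ 1.5  -0.7  -0.14] M [-0.01  0.    0.01] open mm 74.2 q [-0.32  0.46  1.68 -0.    1.   -0.34]
```

View pics/scene10c.png

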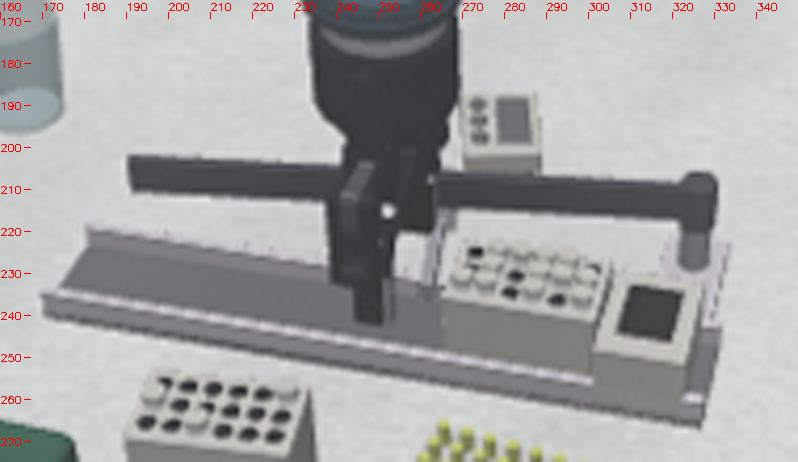

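```bash
python3 -m pendant '[[[0,0,-0.006,0,0,0,-0.75],[0,0,-0.012,0,0,0,-0.75],[0,0,-0.02,0,0,0,-0.75],[0,0,-0.025,0,0,0,-0.75],[0,0,-0.025,0,0,0,-0.75],[0,0,-0.025,0,0,0,-0.75],[0,0,-0.025,0,0,0,-0.75],[0,0,-0.02,0,0,0,-0.75],[0,0,-0.01,0,0,0,-0.75],[0,0,0,0,0,0,-0.75]]]' >/dev/null; python3 go.py
python3 -m pendant '[[[0,0.02,0,0,0,0,-0.75],[0,0.03,0,0,0,0,-0.75],[0,0.03,0,0,0,0,-0.75],[0,0.03,0,0,0,0,-0.75],[0,0.03,0,0,0,0,-0.75],[0,0.03,0,0,0,0,-0.75],[0,0.03,0,0,0,0,-0.75],[0,0.03,0,0,0,0,-0.75],[0,0.02,0,0,0,0,-0.75],[0,0,0,0,0,0,-0.75]]]' >/dev/null; python3 go.py
python3 - <<'E'
from ang import *
for n in("scene","top"):
    p,d=ctrl.camera(n); cv2.imwrite(f"pics/{n}11.png",p[:,:,::-1])
print(angle(cv2.imread("pics/top11.png")))
crop("t",cv2.imread("pics/scene11.png"),130,145,350,285,3.6,"pics/scene11c.png")
crop("t",cv2.imread("pics/top11.png"),228,165,364,265,5.8,"pics/top11c.png")
E
```

```text
t 12.85 lane [ -4.2  -2.5 232.8] F lane [ 0.15 -0.03  0.21] M [-0.07 -0.02  0.03] open mm 74.5 q [-0.32  0.24  1.58 -0.    1.31 -0.34]
t 13.85 lane [-2.563e+02 -1.000e-01  2.289e+02] F lane [ 0.18  1.54 -0.13] M [0.02 0.06 0.02] open mm 74.4 q [-0.67  0.42  1.36 -0.    1.36 -0.69]
(np.float64(0.00012269844954715392), (np.float64(0.1642796397845254), np.float64(65.61210780669845), 44))
```

View pics/scene11c.png

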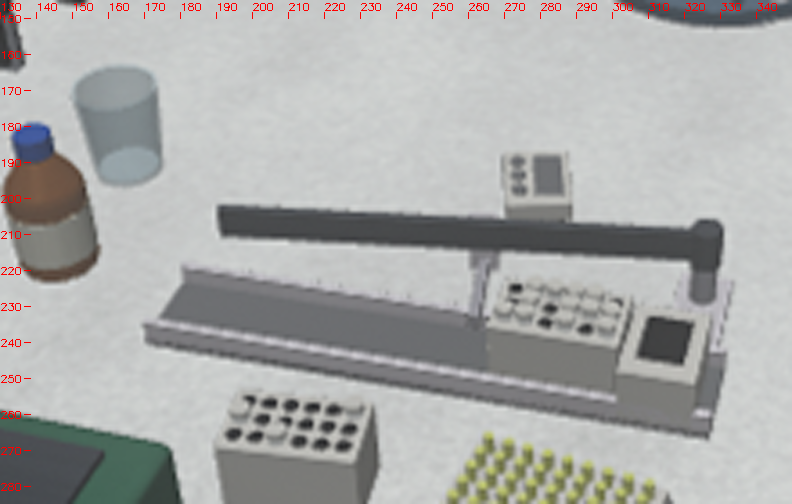

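View pics/top11c.png

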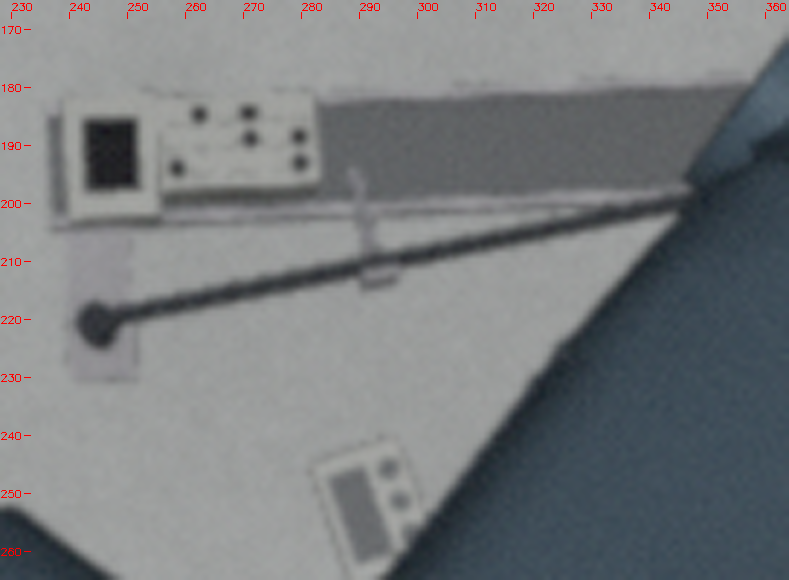

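```bash
python3 -m pendant '[[[0,0,0,0,0,0,-0.75],[0,0,0,0,0,0,-0.75],[0,0,0,0,0,0,-0.75]]]'; python3 -c "
from bench import ctrl; print(ctrl.hand_in())"
```

```text
time_s: 14.25
eef_pos: [0.5944, -0.3188, 0.2305]
eef_rot: [-0.0, 1.0, 0.01, 0.0]
wrist_force: [0.4, -0.1, 0.3]
opening: 0.872
the job is handed in; nothing more can be done
None
```

The rack is home against the stop block, the gate has sprung shut behind it, and I handed the job in at 14.25 s with the arm clear of everything.

**What I did:** One fingertip pushed the rail out and held the gate open at about 0.19 rad. The other finger pushed the rack about 155 mm along the lane. I then backed off, eased the gate shut with the first finger, and lifted clear.

**Last checks:**
- **Rack:** It stopped at the stop with the push force rising to 12 N while the tool no longer advanced. The last pictures show it flush with the stop, and it did not move when the finger backed off.
- **Gate:** The last measured angle was 0.0001 rad, so it is shut as found. In the pictures taken during the push, the blade was clear of the rack.
- **Other things:** In the cropped views I looked at, the bottle, beaker, timer, spare rack and tip box had not visibly moved. I did not look at the freezer box or petri dish again; the arm never went near them.

**Disagreements:**
- **Fingertip height:** The depth picture put the fingertips about 4 mm higher than the tool data. I lowered the tool 3 mm to allow for it.
- **Gate angle:** At the half-open check, two estimates differed (0.138 and 0.12 rad). They agreed again when fully held open. Later in the push, when the arm hid part of the rail, I judged the angle from the pictures instead.

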